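Clamp the dish carrier in the microscope stage fixture

TASK

Push the blue dish carrier along its channel by its upright orange tab until it is fully home against the end stop, then push the red clamp lever over past its dead point until it snaps down into lock, with the rubber foot pressing on the carrier. Only push: never lift or tip the carrier, and leave the bottle, the stack of dishes and the jar standing where they are.

Things in the scene. Friction and masses are not known exactly. Their poses are not given: they have to be found in the camera images.
- fixture: Fixed aluminium plate, 150 (x) by 310 (y) by 12 mm; origin on the bench, on the channel's centre line, z up. +y is the way home. Two dark guide rails along y (24 mm high, 89 mm apart inside) lead to a dark end stop with its face at y = +64 mm (25 mm high). Beyond it, at x = 0, a steel toggle clamp (bracket y = 81 to 127 mm, 64 mm high). Heights are above the bench.
- carrier: Loose blue plastic carrier lying in the channel, 86 (x) by 128 (y) by 8 mm, about 160 g, with two round pink-topped dishes 10 mm above its top. Origin at the centre of its underside, axes as the fixture's. Home: its +y end touches the stop, its origin is at fixture (0, 0, 12 mm). It starts 35 to 75 mm short of home and slides with light friction.
- tab (a point): Middle of the outer (-y) face of the carrier's upright orange push tab, 33 mm above the bench. The tab is 50 mm wide (x), 8 mm thick (y), its top 46 mm above the bench; its outer face is flush with the carrier's -y end.
- clamp_foot: Black rubber foot (16 mm across) on a sprung spindle at the end of the clamp's steel arm. With the lever open the arm is raised (up to about 115 mm above the bench); the lever brings it down, and locked it presses the top of a carrier that is home with about 4 N, at fixture y = +35 mm. Origin on the arm, 34 mm above the foot's underside.
- clamp_lever (a joint): Clamp lever angle, rad: 0 = open (80 degrees above fixture +y, nearly upright); grows as it is pushed towards fixture +y and down; 1.33 = locked (4 degrees above horizontal, pointing to +y). A spring resists (0.5 N m, about 6 N at the grip, at 0, falling to nothing at the dead point, 0.85 rad) and beyond it drives the lever into lock; let go earlier, it springs back open.
- lever_hinge (a point): The lever's hinge axis (parallel to the fixture's x), at fixture (0, +116, 52 mm). The lever turns about this in the fixture's y-z plane.
- lever_grip (a point): On the centre line of the lever's red round grip (22 mm thick), 95 mm from the hinge; moves with the lever. The grip runs from 45 to 127 mm from the hinge, so the open lever's top is about 178 mm above the bench.
- bottle: Loose small green bottle with a blue cap, 40 mm across, 85 mm high; origin at its underside. Leave alone.
- dishes: Loose stack of three closed white culture dishes, 57 mm across, 38 mm high; origin at its underside. Leave alone.
- jar: Loose amber jar with a white lid, 48 mm across, 55 mm high; origin at its underside. Leave alone.
Not all that is in view belongs to the job. There is more than one size of the carrier; the job needs the smallest.

How it is judged:
By the outcome, as a careful person would: the job done as asked, in the order asked, and still so for the second after the job is handed in, with the robot touching nothing.
It also fails if it takes over 42 s, if anything falls off the work surface, if the arm or the gripper's body presses on something with over 40 N, if the wrist force passes 120 N, or if a joint passes its speed limit or range.

ROBOT

A 6-joint arm with a two-finger parallel gripper is mounted at the origin on the work surface. World frame = base frame: x ahead of the robot, y to its left, z up, the work surface at z = 0. Lengths are in mm, angles in rad, forces in N, time in s.
With the tool pointing down it reaches from about 350 to 975 mm from the base axis. Payload 7.1 kg.
Tool frame: the origin (TCP) lies at the very end of the fingers, on their centre line; the grasp point (between the pads) lies 19 mm behind it; z points along the fingers, y is the direction in which the jaws open and shut (so a half turn about z gives the same grasp; the last joint's range is limited). The gripper opens to 88 mm and grips with 3 to 60 N. Pads are 20 mm wide; open, the fingers measure 115 mm over their backs; the gripper's body (75 mm by 178 mm) begins 61 mm behind the grasp point.
Start: joints at [-1.292, 0.423, 1.63, -0, 1.089, -0.019], TCP at [183.404, -597.468, 222.675] pointing down, gripper open.
Joint ranges: [-3, 3], [-0.9, 2.11], [0.09, 2.58], [-1.31, 4.45], [0.11, 2.69], [-2.54, 2.54]. Speed limits (rad/s): [2.39, 2.39, 3.01, 3.14, 3.14, 3.14].

INTERFACE

Orientations are given as a rotation vector (axis times angle).
In Python, from workcell import * gives the robot as it stands.
- The arm moves only by the tool play_rows, never from a script. Its argument "plan" is text: rows parted by semicolons, each of 7 numbers parted by spaces: the finger opening in cm, from 0 to 8.78, then the shift along the tool's x, y, z in cm, then the turn, a rotation vector about the tool's x, y, z in degrees. A call has 1 to 20 rows; each row shifts and turns the commanded pose from where the row before left it, along the tool's axes as they then stand; what a row does not reach is not made up. A row lasts 1/8 s, in which the tool goes at most 62.5 mm and 10.7 degrees, less where a joint would pass 70% of its speed; a pose out of reach is approached as far as the arm can. A call is refused whole if a number of a shift passes 6.25 or a number of a turn 10.7, either way. A call with a gripper value outside its range is refused whole. The fingers move at their own pace and stop on an object; the grip force is fixed at half the most. Time passes only in rows, so rows that do not move let the fingers close. It gives the time, the measured TCP pose, the force and the opening at its end, in the units of the state.
- get_obs(): the state, without advancing time (a new reading comes with each control period).
- get_image(name): name is "scene" or "top"; returns a dict with "pixels" (480x640x3 uint8, red, green, blue), "range_z" (480x640 float32, mm along the optical axis (not along the pixel's ray), 0 where there is no reading), "fx", "fy", "cx", "cy" (pixels), "eye" and "attitude" of the camera in the world. Camera axes: x right, y down, z forward; pixel columns grow to the right and rows downward; lengths in mm; the calibration is good to about 2 mm. A picture is of the moment at which its call begins.
- close_job(): hands the job in, once; it reports no verdict.
The state is a dict: "t": time; "qpos": joint angles; "qvel": joint speeds; "joint_torque": joint torques, N m; "ee_pos": TCP position; "orientation": TCP orientation; "ft_force": force on the tool from outside, world axes, zero at the start; "moment": the same for the moment, N m; "width": finger opening in mm.
Only numpy, scipy, OpenCV 4.12 (cv2) and the standard library are available. Lean on these libraries where they do the work, as an engineer would, in place of code of your own. Each camera call takes 0.05 s, during which the arm holds its last target. There are 200 camera calls.

## Working session

There is one attempt and no reset: what is moved stays moved. The work goes in short steps, Python scripts to look and compute and a tool call to move; the robot and the scene stay as the last step left them, time stands still between calls to the robot, and variables do not carry over. Pictures are saved under pics/ and viewed, about 8 in all and at most 12, crops included, and the job is handed in when it is done.

Besides the shell and the picture viewer there is one more tool, called after "Emit:" by a JSON object that holds its "fn" and its "kwargs", one argument or row to a line. play_rows: Moves the arm, as the interface text tells. Its arguments: {"type":"object","properties":{"plan":{"type":"string"}},"required":["plan"]}

```bash
ls; mkdir -p pics; python3 - <<'E'
from workcell import *
import cv2,numpy as np
o=get_obs();print(o)
for n in("scene","top"):
    im=get_image(n);cv2.imwrite(f"pics/{n}0.png",im["pixels"][:,:,::-1]);np.savez(f"{n}0.npz",**im)
    print(n,im["fx"],im["fy"],im["cx"],im["cy"],im["eye"],im["attitude"])
E
```

```text
pics
{'t': 0.0, 'qpos': array([-1.29200447e+00,  4.23860217e-01,  1.63068693e+00,  9.87396388e-06,
        1.08858372e+00, -1.89954508e-02]), 'qvel': array([ 0.00089093, -0.00017125,  0.00023908, -0.00032263, -0.00132463,
       -0.00055434]), 'joint_torque': array([ 1.20140285e-03, -5.44613957e+01, -2.73665804e+01,  6.42911531e-02,
        2.28635932e-02, -1.20406462e-04]), 'ee_pos': array([ 183.25580755, -596.95024863,  221.8907994 ]), 'orientation': array([-3.10532501e+00, -4.65803238e-01,  2.99215564e-04]), 'ft_force': array([-0.36216598, -0.31989029,  0.62461529]), 'moment': array([ 0.04008596,  0.03849551, -0.02283288]), 'width': 87.71452493651589}
scene 587.3448045142177 587.3448045142177 307.6316594491936 241.6618803118755 [1098.52982142  429.10291864 1012.08587276] [-1.10115232 -2.467152    0.96064999]
top 465.0179275479035 465.0179275479035 318.7212200449476 241.71310754634604 [ 417.61863952 -117.61767518 1000.08362468] [-2.20568109  2.14547192 -0.12818966]
```

View pics/scene0.png

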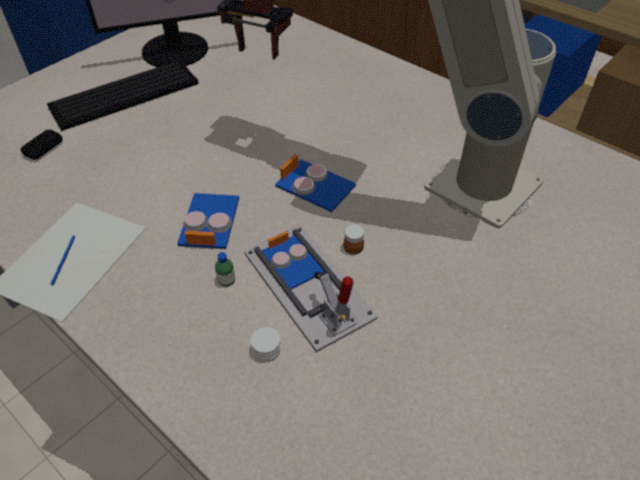

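View pics/top0.png

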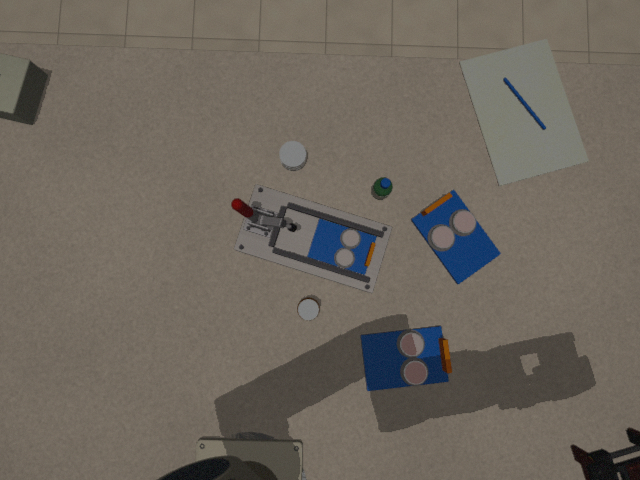

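The carrier in the channel is at about (343,247) in the top view, with its tab at (371,254). The lever is at (242,207), the bottle at (382,187), the dishes at (293,155) and the jar at (309,309). The two larger carriers are decoys. I'll enlarge both views.

```bash
python3 - <<'E'
import cv2
a=cv2.imread("pics/top0.png")[135:335,215:415];b=cv2.imread("pics/scene0.png")[210:370,210:400]
cv2.imwrite("pics/topc.png",cv2.resize(a,(600,600),interpolation=cv2.INTER_CUBIC))
cv2.imwrite("pics/scec.png",cv2.resize(b,None,fx=3.7,fy=3.7,interpolation=cv2.INTER_CUBIC))
E
```

```text
(no output)
```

View pics/topc.png

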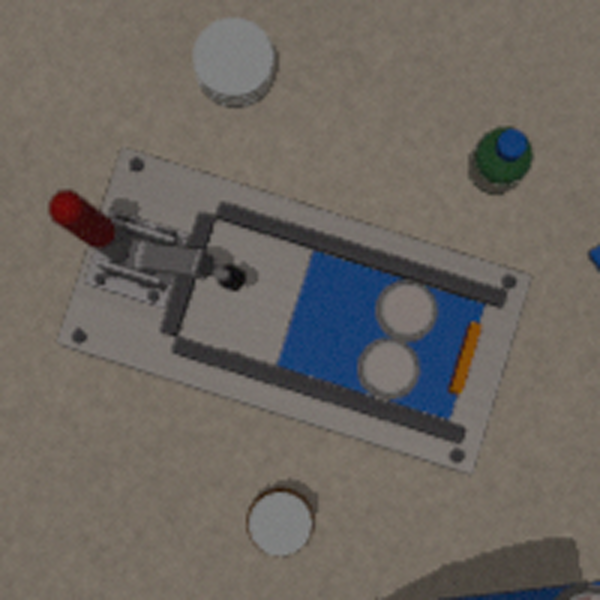

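View pics/scec.png

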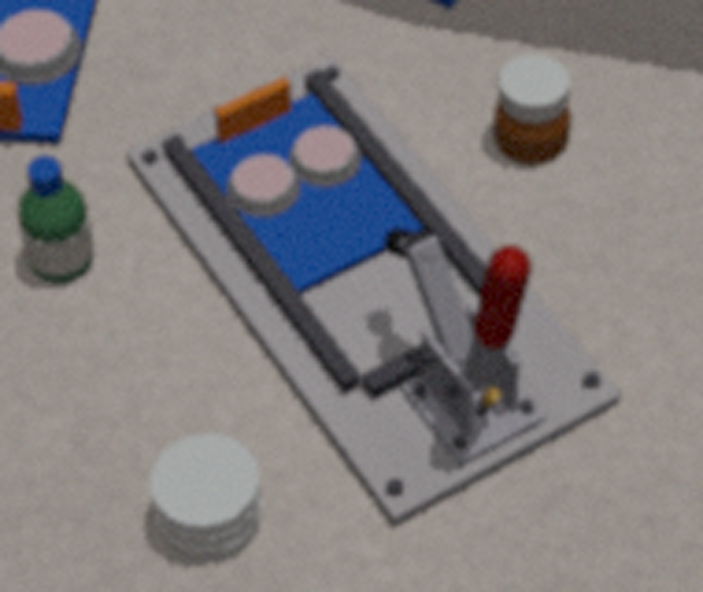

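The top crop shows the plate corners at (124,149), (531,270), (471,471) and (59,346). The tab's top outer edge runs from (482,323) to (460,394), and the carrier's front edge from (316,252) to (280,362). The red lever tip is at (66,207). In the scene crop the plate corners are (130,155), (396,522) and (618,396).

```bash
cat >h.py <<'E'
import numpy as np
from scipy.spatial.transform import Rotation as R
from scipy.optimize import least_squares
D={n:dict(np.load(f"{n}0.npz")) for n in("scene","top")}
def proj(n,P):
    d=D[n];c=R.from_rotvec(d["attitude"]).inv().apply(np.atleast_2d(P)-d["eye"])
    return np.c_[d["fx"]*c[:,0]/c[:,2]+d["cx"],d["fy"]*c[:,1]/c[:,2]+d["cy"]]
def ray(n,uv,z):
    d=D[n];uv=np.atleast_2d(uv).astype(float)
    v=R.from_rotvec(d["attitude"]).apply(np.c_[(uv[:,0]-d["cx"])/d["fx"],(uv[:,1]-d["cy"])/d["fy"],np.ones(len(uv))])
    return d["eye"]+v*((z-d["eye"][2])/v[:,2])[:,None]
tc=lambda p:(np.atleast_2d(p)+.5)/3-.5+[215,135]
sc=lambda p:(np.atleast_2d(p)+.5)/3.7-.5+[210,210]
def tri(ut,us):
    f=lambda X:np.r_[(proj("top",X)-ut).ravel(),(proj("scene",X)-us).ravel()]
    r=least_squares(f,[400,-100,20]);return r.x,np.abs(r.fun).max()
E
python3 - <<'E'
from h import *
T=tc([(124,149),(531,270),(471,471),(59,346)]);S=sc([(396,522),(130,155),(618,396)])
for a,b in((0,0),(1,1),(3,2)):print("tri corner",tri(T[a],S[b]))
tab=[tri(tc(a)[0],sc(b)[0]) for a,b in(((482,323),(217,111)),((460,394),(290,80)))];print("tab top",tab)
# fixture: y dir home. corner local
L=np.array([(1,1),(1,-1),(-1,-1),(-1,1)])*[75,155.]
def W(p,l):c,s=np.cos(p[2]),np.sin(p[2]);return np.array([[c,-s],[s,c]])@np.asarray(l,float).T+p[:2,None]
best=None
for y0 in np.arange(0,6.28,.5):
  for sg in(1,-1):
    l=L*[sg,1]
    def f(p,z=12):
        P=np.c_[W(p,l).T,np.full(4,z)]
        return np.r_[(proj("top",P)-T).ravel(),(proj("scene",P[[0,1,3]])-S).ravel()]
    r=least_squares(f,[450,-100,y0])
    if best is None or r.cost<best[0]-1e-6:best=(r.cost,r.x,sg,r.fun)
print(best)
p=best[1];np.save("fix.npy",p)
loc=lambda P:(W(np.array([0,0,-p[2]]),(P[:,:2]-p[:2])).T)
print("carrier front",loc(ray("top",tc([(316,252),(280,362)]),20)))
print("tab outer top",loc(ray("top",tc([(482,323),(460,394)]),46)),loc(ray("scene",sc([(217,111),(290,80)]),46)))
print("lever tip",loc(ray("top",tc([(66,205)]),170)))
print("hinge,grip",W(p,[(0,116),(0,116+95*np.cos(1.396))]).T)
for n,c,z in(("bottle",(512,143),85),("dishes",(234,60),38),("jar",(281,523),55)):
    q=ray("top",tc([c]),z);print(n,q,loc(q))
E
```

```text
tri corner (array([641.92393402,   9.62517602,   1.64327768]), np.float64(0.41379894086162494))
tri corner (array([ 559.86983532, -285.66488792,    7.43233185]), np.float64(1.2794644964975816))
tri corner (array([497.82504376,  49.20970984,   1.58087946]), np.float64(0.15103438975074823))
tab top [(array([ 517.74337788, -247.24075699,   40.39672756]), np.float64(0.8006557145909596)), (array([ 468.37181984, -233.17880143,   38.00016374]), np.float64(0.7322552166761511))]
(np.float64(12.867207765196948), array([ 5.29871379e+02, -1.17529150e+02, -2.72376782e-01]), 1, array([-1.80218343, -1.68311783,  0.00947241,  0.23010114,  0.26518126,
        0.29004082, -1.92862895, -1.25150951, -0.35507471, -1.63297064,
       -2.05609762, -1.71342377,  1.09399364, -1.73419906]))
carrier front [[ 40.91589139  -4.06660541]
 [-41.38815064  -2.90623441]]
tab outer top [[  23.72317715 -128.52705681]
 [ -27.65542748 -127.92968984]] [[  24.07058125 -122.24672365]
 [ -25.84507987 -120.16558931]]
lever tip [[  0.71006443 143.97329554]]
hinge,grip [[561.07785652  -5.80558173]
 [565.52241731  10.10656981]]
bottle [[ 635.80430354 -260.77434928   85.        ]] [[ 140.56364084 -109.46613311]]
dishes [[700.69428684 -70.64083315  38.        ]] [[151.91142778  91.11475237]]
jar [[ 378.47861579 -113.32433739   55.        ]] [[-146.94273463  -36.67808709]]
```

Emit:
{"fn": "play_rows", "kwargs": {
  "plan": "0 0 0 1.5 0 0 -9.57;0 0 0 1.5 0 0 -9.57;0 0 0 1.5 0 0 -9.57;0 0 0 1.5 0 0 -9.57;0 0 0 1.5 0 0 -9.57;0 0 0 1.5 0 0 -9.55;0 4.3 2.3 0 0 0 0;0 4.3 2.3 0 0 0 0;0 4.3 2.3 0 0 0 0;0 4.3 2.3 0 0 0 0;0 4.3 2.3 0 0 0 0;0 4.3 2.3 0 0 0 0;0 4.3 2.3 0 0 0 0;0 4.3 2.3 0 0 0 0;0 3.9 2.1 0 0 0 0;0 0 0 0 0 0 0;0 0 0 0 0 0 0"
}}

```text
t: 2.22
ee_pos: [483.0, -283.4, 132.4]
orientation: [-2.5, -1.901, 0.001]
ft_force: [0.1, -0.0, 0.1]
width: 0.1
```

Emit:
{"fn": "play_rows", "kwargs": {
  "plan": "0 0 0 3.5 0 0 0;0 0 0 3.5 0 0 0;0 0 0 3.4 0 0 0;0 0 0 0 0 0 0;0 0 0 0 0 0 0"
}}

```text
t: 2.85
ee_pos: [483.4, -284.4, 29.5]
orientation: [2.502, 1.899, 0.0]
ft_force: [0.9, 0.3, 0.2]
width: 0.9
```

```bash
python3 - <<'E'
from workcell import *
import cv2,numpy as np
a=get_image("top")["pixels"][135:335,235:435];b=get_image("scene")["pixels"][190:340,210:400]
a=cv2.resize(a,(400,400),interpolation=cv2.INTER_CUBIC);b=cv2.resize(b,(507,400),interpolation=cv2.INTER_CUBIC)
cv2.imwrite("pics/p5.png",cv2.resize(np.hstack([a,b])[:,:,::-1],(800,353)))
o=get_obs();print(o["t"],o["ee_pos"],o["ft_force"])
E
```

```text
2.95 [ 484.12278092 -284.34052155   30.14222372] [ 0.40853837 -0.19911801 -0.28628157]
```

View pics/p5.png

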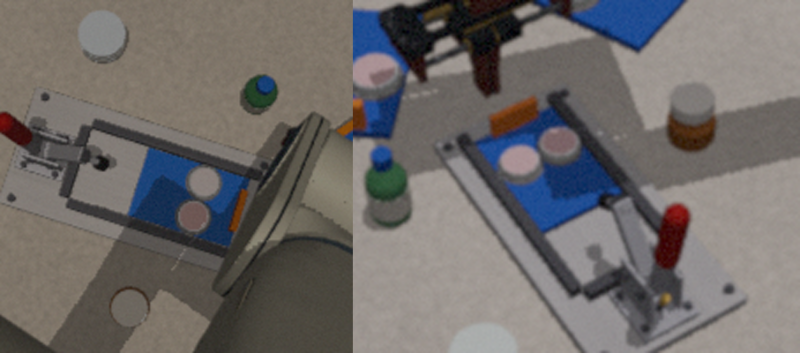

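The gripper's finger, at (487,90) in the right panel, is in line with the tab, at (514,117), along the channel. I'll push gently.

Emit:
{"fn": "play_rows", "kwargs": {
  "plan": "0 1 0 0.2 0 0 0;0 1 0 0 0 0 0;0 0.5 0 0 0 0 0;0 0.5 0 0 0 0 0;0 0.5 0 0 0 0 0;0 0.5 0 0 0 0 0;0 0.5 0 0 0 0 0;0 0.5 0 0 0 0 0;0 0.5 0 0 0 0 0;0 0.5 0 0 0 0 0;0 0.5 0 0 0 0 0;0 0.5 0 0 0 0 0;0 0.5 0 0 0 0 0;0 0.5 0 0 0 0 0;0 0.5 0 0 0 0 0;0 0.5 0 0 0 0 0"
}}

```text
t: 4.95
ee_pos: [507.7, -196.4, 26.7]
orientation: [2.501, 1.901, 0.0]
ft_force: [-0.9, -3.0, 1.8]
width: 0.7
```

Emit:
{"fn": "play_rows", "kwargs": {
  "plan": "0 0.2 0 0 0 0 0;0 0.2 0 0 0 0 0"
}}

```text
t: 5.2
ee_pos: [508.7, -192.7, 26.7]
orientation: [-2.501, -1.901, 0.0]
ft_force: [-0.8, -1.8, 2.2]
width: 0.6
```

Emit:
{"fn": "play_rows", "kwargs": {
  "plan": "0 0.2 0 0 0 0 0;0 0.2 0 0 0 0 0;0 0 0 0 0 0 0"
}}

```text
t: 5.58
ee_pos: [509.8, -188.7, 26.6]
orientation: [-2.501, -1.901, -0.0]
ft_force: [0.3, -0.1, -0.1]
width: 0.4
```

Emit:
{"fn": "play_rows", "kwargs": {
  "plan": "0 0.2 0 0 0 0 0;0 0 0 0 0 0 0"
}}

```text
t: 5.82
ee_pos: [510.2, -186.7, 26.6]
orientation: [-2.501, -1.9, 0.0]
ft_force: [0.2, -0.9, 0.0]
width: 0.6
```

Emit:
{"fn": "play_rows", "kwargs": {
  "plan": "0 0.1 0 0 0 0 0;0 0 0 0 0 0 0"
}}

```text
t: 6.08
ee_pos: [510.4, -185.9, 26.6]
orientation: [-2.501, -1.9, 0.0]
ft_force: [0.7, -0.4, 0.1]
width: 0.8
```

```bash
python3 - <<'E'
from workcell import *
import cv2,numpy as np
a=get_image("top")["pixels"][165:305,225:365];b=get_image("scene")["pixels"][215:345,230:390]
a=cv2.resize(a,(370,370),interpolation=cv2.INTER_CUBIC);b=cv2.resize(b,(430,370),interpolation=cv2.INTER_CUBIC)
cv2.imwrite("pics/p6.png",np.hstack([a,b])[:,:,::-1])
E
```

```text
(no output)
```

View pics/p6.png

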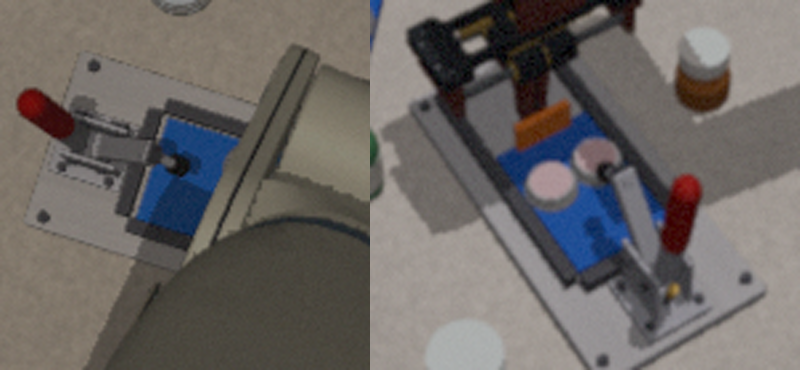

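In the top panel a thin light gap, around (140,190), remains between the carrier's front edge and the stop. I estimate 2–5 mm and keep pushing in small steps.

Emit:
{"fn": "play_rows", "kwargs": {
  "plan": "0 0.15 0 0 0 0 0;0 0 0 0 0 0 0;0 0 0 0 0 0 0"
}}

```text
t: 6.55
ee_pos: [511.0, -184.5, 26.7]
orientation: [-2.501, -1.901, -0.0]
ft_force: [-0.1, -0.7, 0.7]
width: 0.4
```

Emit:
{"fn": "play_rows", "kwargs": {
  "plan": "0 0.15 0 0 0 0 0;0 0 0 0 0 0 0;0 0 0 0 0 0 0"
}}

```text
t: 6.92
ee_pos: [511.4, -183.1, 26.7]
orientation: [-2.501, -1.901, -0.0]
ft_force: [-0.2, 0.1, 0.4]
width: 0.4
```

Emit:
{"fn": "play_rows", "kwargs": {
  "plan": "0 0.15 0 0 0 0 0;0 0 0 0 0 0 0;0 0 0 0 0 0 0"
}}

```text
t: 7.3
ee_pos: [511.8, -181.7, 26.7]
orientation: [-2.501, -1.901, -0.0]
ft_force: [-0.8, 0.6, 0.3]
width: 0.6
```

Emit:
{"fn": "play_rows", "kwargs": {
  "plan": "0 0.15 0 0 0 0 0;0 0 0 0 0 0 0;0 0 0 0 0 0 0"
}}

```text
t: 7.68
ee_pos: [511.5, -181.1, 26.7]
orientation: [2.501, 1.901, -0.002]
ft_force: [-3.6, -6.7, 1.8]
width: 0.6
```

Emit:
{"fn": "play_rows", "kwargs": {
  "plan": "0 0.15 0 0 0 0 0;0 0 0 0 0 0 0;0 0 0 0 0 0 0"
}}

```text
t: 8.05
ee_pos: [511.3, -180.9, 26.7]
orientation: [2.5, 1.901, -0.004]
ft_force: [-6.9, -14.6, 2.3]
width: 0.3
```

Force rose to about 16 N while the TCP stopped, so the carrier is against the stop. I'll back off, rise and check.

Emit:
{"fn": "play_rows", "kwargs": {
  "plan": "0 -0.5 0 0 0 0 0;0 -2.5 0 0 0 0 0;0 0 0 -4.8 0 0 0;0 -4 0 -4.8 0 0 0;0 -4 0 -4.8 0 0 0;0 0 0 0 0 0 0;0 0 0 0 0 0 0"
}}

```text
t: 8.93
ee_pos: [482.7, -284.3, 170.2]
orientation: [-2.501, -1.9, -0.0]
ft_force: [-0.2, 0.2, -0.1]
width: 0.1
```

```bash
python3 - <<'E'
from workcell import *
import cv2,numpy as np
t=get_image("top");s=get_image("scene")
np.savez("top1.npz",**t);np.savez("scene1.npz",**s)
a=t["pixels"][165:305,225:365];b=s["pixels"][215:345,230:390]
a=cv2.resize(a,(560,560),interpolation=cv2.INTER_CUBIC)
cv2.imwrite("pics/p7.png",a[:,:,::-1])
b=cv2.resize(b,None,fx=4,fy=4,interpolation=cv2.INTER_CUBIC)
cv2.imwrite("pics/p8.png",b[:,:,::-1])
print(get_obs()["ee_pos"])
E
```

```text
[ 482.35633226 -283.4872809   169.17550547]
```

View pics/p7.png

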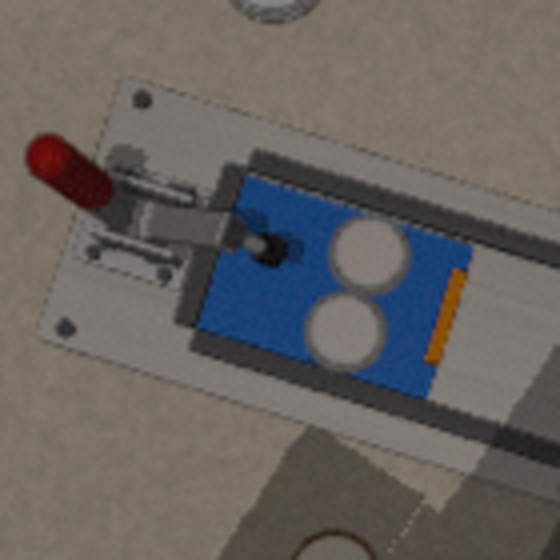

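View pics/p8.png

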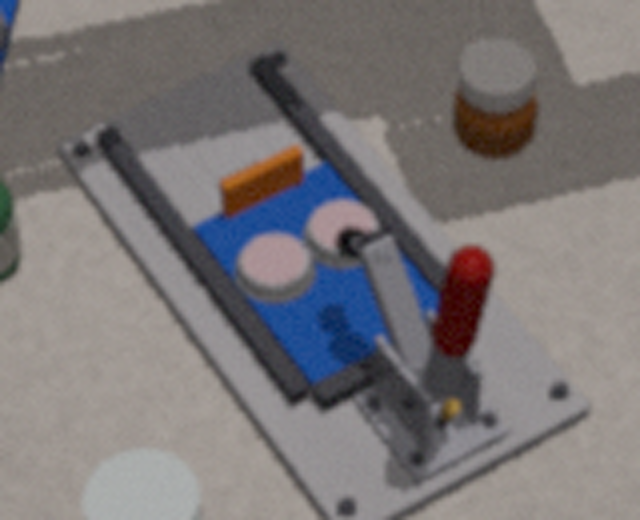

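The carrier's blue front edge is flush against the dark stop, from (240,180) to (195,325) in the top crop, and the tab and dishes are in place. Next I go over the clamp to the lever's -y side.

Emit:
{"fn": "play_rows", "kwargs": {
  "plan": "0 4.2 0 0 0 0 0;0 4.2 0 0 0 0 0;0 4.2 0 0 0 0 0;0 4.2 0 0 0 0 0;0 4.2 0 0 0 0 0;0 4.2 0 0 0 0 0;0 0 0 1.1 0 0 0;0 0 0 1.1 0 0 0;0 1 0 0 0 0 0;0 1 0 0 0 0 0;0 0 0 0 0 0 0;0 0 0 0 0 0 0"
}}

```text
t: 10.52
ee_pos: [556.1, -22.9, 149.0]
orientation: [2.501, 1.901, 0.001]
ft_force: [-0.7, 0.1, 0.3]
width: 0.1
```

```bash
python3 - <<'E'
from workcell import *
import cv2,numpy as np
s=get_image("scene")
b=s["pixels"][200:345,240:400]
b=cv2.resize(b,None,fx=4,fy=4,interpolation=cv2.INTER_CUBIC)
cv2.imwrite("pics/p9.png",b[:,:,::-1])
o=get_obs();p=np.load("fix.npy");d=o["ee_pos"][:2]-p[:2];c,q=np.cos(p[2]),np.sin(p[2])
print(o["ee_pos"],o["ft_force"],"fix x,y",c*d[0]+q*d[1],-q*d[0]+c*d[1])
E
```

```text
[556.04775373 -22.95289953 148.93904892] [ 0.09411674 -0.51844555  0.49286135] fix x,y -0.2316694343736856 98.13162650970675
```

View pics/p9.png

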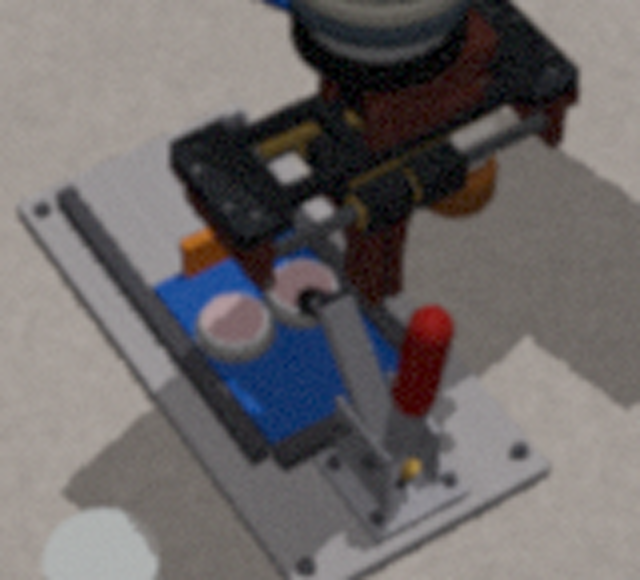

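The fingertip, at (378,290), is in line with the grip, at about (427,345), along the channel direction (slope 1.33). I'll approach slowly until contact.

Emit:
{"fn": "play_rows", "kwargs": {
  "plan": "0 0.5 0 0 0 0 0;0 0.5 0 0 0 0 0;0 0.5 0 0 0 0 0;0 0 0 0 0 0 0;0 0 0 0 0 0 0"
}}

```text
t: 11.2
ee_pos: [559.9, -8.2, 148.6]
orientation: [-2.501, -1.901, 0.0]
ft_force: [-0.7, -0.1, 0.2]
width: 0.5
```

Emit:
{"fn": "play_rows", "kwargs": {
  "plan": "0 0.4 0 0 0 0 0;0 0 0 0 0 0 0;0 0 0 0 0 0 0"
}}

```text
t: 11.58
ee_pos: [561.1, -4.5, 148.7]
orientation: [2.501, 1.901, 0.0]
ft_force: [0.2, 0.2, -0.9]
width: 0.4
```

Emit:
{"fn": "play_rows", "kwargs": {
  "plan": "0 0.4 0 0 0 0 0;0 0 0 0 0 0 0;0 0 0 0 0 0 0"
}}

```text
t: 11.95
ee_pos: [561.9, -1.0, 148.6]
orientation: [2.501, 1.901, -0.001]
ft_force: [-1.2, -4.5, -0.7]
width: 0.9
```

Emit:
{"fn": "play_rows", "kwargs": {
  "plan": "0 0.6 0 0.14 0 0 0;0 0.6 0 0.14 0 0 0;0 0.65 0 0.12 0 0 0;0 0.65 0 0.24 0 0 0;0 0.61 0 0.25 0 0 0;0 0.61 0 0.28 0 0 0;0 0.57 0 0.33 0 0 0"
}}

```text
t: 12.82
ee_pos: [574.2, 41.4, 133.7]
orientation: [2.501, 1.901, 0.002]
ft_force: [-0.0, -0.4, 4.7]
width: 0.3
```

Emit:
{"fn": "play_rows", "kwargs": {
  "plan": "0 0.57 0 0.36 0 0 0;0 0.52 0 0.4 0 0 0;0 0.51 0 0.45 0 0 0;0 0.46 0 0.47 0 0 0;0 0.44 0 0.51 0 0 0;0 0.39 0 0.54 0 0 0;0 0.37 0 0.56 0 0 0;0 0.31 0 0.58 0 0 0;0 0.29 0 0.61 0 0 0;0 0 0 0 0 0 0"
}}

```text
t: 14.08
ee_pos: [583.6, 78.0, 88.3]
orientation: [-2.501, -1.901, 0.001]
ft_force: [-0.3, 0.5, -0.2]
width: 0.7
```

```bash
python3 - <<'E'
from workcell import *
import cv2,numpy as np
s=get_image("scene")
b=s["pixels"][200:370,230:410]
b=cv2.resize(b,None,fx=3.5,fy=3.5,interpolation=cv2.INTER_CUBIC)
cv2.imwrite("pics/p10.png",b[:,:,::-1])
o=get_obs();print(o["ee_pos"],o["ft_force"])
E
```

```text
[583.77937151  77.95111528  88.57838415] [-0.03932513 -0.14364681 -0.50230815]
```

View pics/p10.png

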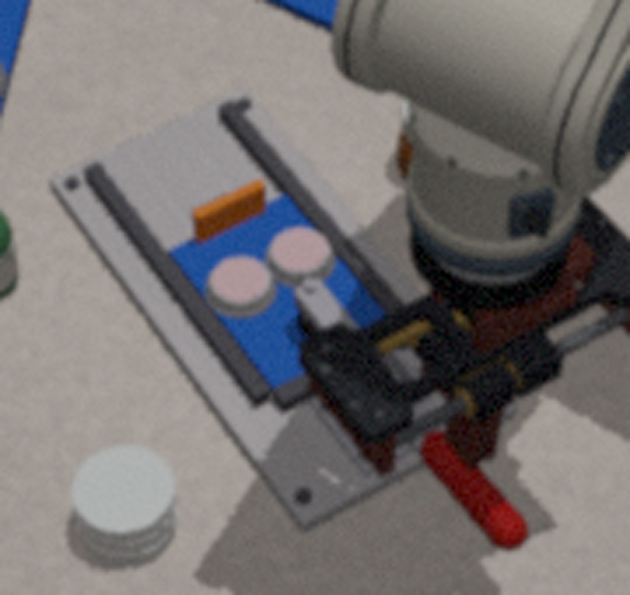

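The lever, from (430,440) to (510,530), has snapped down ahead of the finger, the contact force is about zero, and the clamp arm is lowered. I'll retract upward and check.

Emit:
{"fn": "play_rows", "kwargs": {
  "plan": "0 0 0 -3 0 0 0;0 0 0 -5 0 0 0;0 0 0 -5 0 0 0;0 3 0 -4 0 0 0;0 4 0 0 0 0 0;0 4 0 0 0 0 0;0 4 0 0 0 0 0;0 4 0 0 0 0 0;0 0 0 0 0 0 0;0 0 0 0 0 0 0"
}}

```text
t: 15.38
ee_pos: [634.5, 260.4, 258.7]
orientation: [2.501, 1.901, -0.001]
ft_force: [-0.3, 0.0, 0.2]
width: 0.7
```

```bash
python3 - <<'E'
from workcell import *
import cv2,numpy as np
t=get_image("top");s=get_image("scene")
a=cv2.resize(t["pixels"][135:325,215:400],(400,410),interpolation=cv2.INTER_CUBIC)
b=cv2.resize(s["pixels"][210:370,220:376],(400,410),interpolation=cv2.INTER_CUBIC)
cv2.imwrite("pics/p11.png",np.hstack([a,b])[:,:,::-1])
o=get_obs();print(o["t"],o["ee_pos"],o["ft_force"])
E
```

```text
15.475 [634.61448219 259.80699793 258.95200796] [ 0.51071459 -0.49853366 -0.02568552]
```

View pics/p11.png

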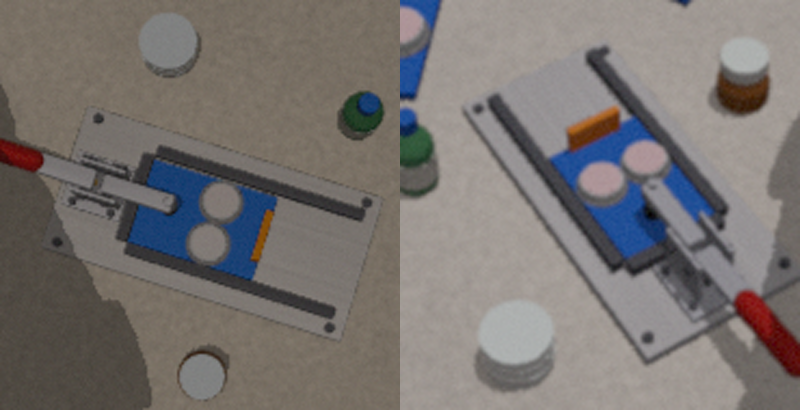

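The lever is flat along +y, the arm is level with the foot on the carrier at (170,202), the carrier is flush with the stop, and the bottle, dishes and jar are standing in their places. I'm handing in.

```bash
python3 -c "
from workcell import *
print(close_job())"
```

```text
the job is handed in; nothing more can be done
None
```

I pushed the carrier home by its orange tab with closed fingers, then pushed the lever over its dead point until it snapped into lock. I handed in at about 15.5 s.

**Carrier:** the tool stopped moving and the push force rose to about 16 N, which I took as contact with the stop. The pictures then showed its front edge flush with the stop.

**Clamp:** the last picture shows the lever down along +y, the arm level and the foot on the carrier. I judged the lock from the pictures and the force falling to about zero; I did not measure the lever angle or the foot's pressing force.

**Surroundings:** the bottle, dishes and jar look unmoved and standing. The gripper is clear, with force about zero.

**Disagreement:** my camera fit of the fixture had residuals up to about 2 px. The stop came about 8 mm further than that fit predicts for 20 mm wide fingers. I used the contact with the stop to correct the lever approach, and lever contact then came within about 1 mm of the prediction.

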